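Take the full paper roll off its spindle

TASK

The tape printer needs new paper. Of the two paper rolls standing on the upright spindles, slide the full (thicker) one straight up off its spindle and stand it gently on its end, without dropping it, in the clear middle of the steel tray. Leave the thin, partly used roll on its spindle.

Things in the scene. Friction and masses are not known exactly. Their poses are not given: they have to be found in the camera images.
- full_roll_centre (a point): the full roll of white printer paper: 50 mm across, 50 mm tall, with an 18 mm hole through a thin cardboard core, about 80 g. It stands on end on the foot of its spindle, which passes through its hole; only its weight holds it. The point is its centre, half-way up on its axis; z is its axis, up at the start.
- spindle_a: the full roll's spindle, fixed to the bench: a bare upright steel rod 9 mm thick, ending 70 mm above the bench, in a flat round steel foot 64 mm across and 8 mm high. The origin is the centre of the foot's underside, on the bench; z is the rod's axis, up.
- thin_roll_centre (a point): the partly used roll of the same paper, only 32 mm across, 50 mm tall, on another spindle of the same kind; which roll is at the left varies. The point is its centre, half-way up. To be left where it is.
- tray_floor (a point): shallow open steel tray lying loose on the bench, 170 mm along its x by 260 mm along its y, rim 18 mm above the bench, walls and floor 2 mm thick. The point is the middle of the floor's upper side; z is up. Steel tweezers (125 mm long, 9 mm high) lie along the tray's +y end, about 100 mm from the middle; the rest of the floor is clear.
Things that resemble listed ones, but are neither listed nor needed, are in the scene too. What is shaped like the part that bears full_roll_centre but blue or purple is not meant.

How it is judged:
By the outcome, as a careful person would: the job done as asked, in the order asked, and still so for the second after the job is handed in, with the robot touching nothing.
It also fails if it takes over 38 s, if anything falls off the work surface, if the arm or the gripper's body presses on something with over 40 N, if the wrist force passes 120 N, or if a joint passes its speed limit or range.

ROBOT

A 7-joint arm with a two-finger parallel gripper is mounted at the origin on a cart in front of the work surface, level with it; the furniture and walls round the work are solid. World frame = base frame: x ahead of the robot, y to its left, z up, the work surface at z = 0. Lengths are in m, angles in degrees, forces in N, time in s.
With the tool pointing down it reaches from about 0.425 to 0.875 m from the base axis. Payload 4.7 kg.
Tool frame: the origin (TCP) lies at the very end of the fingers, on their centre line; the grasp point (between the pads) lies 19 mm behind it; z points along the fingers, y is the line along which they close (so a half turn about z gives the same grasp; the last joint's range is limited). The gripper opens to 87 mm and grips with 3 to 60 N. Pads are 19 mm wide; open, the fingers measure 117 mm over their backs; the gripper's body (75 mm by 190 mm) begins 51 mm behind the grasp point.
Start: joints at [64.406, 18.392, -4.016, 83.108, 1.295, 78.541, -3.26], TCP at [0.289, -0.582, 0.223] pointing down, gripper open.
Joint ranges: [-163.93, 163.93], [-17.29, 119.83], [-79.2, 71.16], [3.27, 140.29], [-89.18, 269.18], [5.43, 117.66], [-154.24, 154.24]. Speed limits (degrees/s): [147.25, 147.25, 180, 180, 180, 180, 180].

INTERFACE

Orientations are given as [roll, pitch, yaw] about the fixed x, y, z axes, in that order (R = Rz(yaw) Ry(pitch) Rx(roll)).
In Python, from cell import get_obs, eyes, env gives the robot as it stands.
- The arm moves only by the tool servo_tool, never from a script. Its argument "series" is a list that holds one entry, the list of rows, each a list of 7 numbers: the shift along the tool's x, y, z in units of 300 mm (1.0 is 300 mm), then the turn, a rotation vector about the tool's x, y, z in units of pi rad (1.0 is pi rad), then the opening, from 0 (shut) to 1 (fully open). In form: [[[tx, ty, tz, wx, wy, wz, gripper], ...]]. A call has 1 to 12 rows; each row is the pose to reach, as a shift and turn from the pose commanded when the call began, along the tool's axes at that moment, turning the shorter way round; what a row does not reach only later rows make up. A row lasts 1/12 s, in which the tool goes at most 41.7 mm and 7.16 degrees, less where a joint would pass 70% of its speed; a pose out of reach is approached as far as the arm can. A call with a number of a shift or a turn outside -1 to 1 is refused whole. A call with a gripper value outside its range is refused whole. The fingers move at their own pace and stop on an object; "grip_force" is the grip in N (left out, the last holds). Time passes only in rows, so rows that repeat a pose let the fingers close. It gives the time, the measured TCP pose, the force, the opening and the grip force at its end, in the units of the state.
- get_obs(): the state, without advancing time (a new reading comes with each control period).
- eyes.read_camera(name): name is "side" or "top" or "wrist"; returns a dict with "frame" (420x560x3 uint8, red, green, blue), "depth" (420x560 float32, m along the optical axis (not along the pixel's ray), 0 where there is no reading), "fx", "fy", "cx", "cy" (pixels), "origin" and "rotation" of the camera in the world; the wrist camera has in their place "mount" (4x4, takes a point from camera to tool coordinates, whose origin is the TCP and whose axes are the flange's). Camera axes: x right, y down, z forward; pixel columns grow to the right and rows downward; lengths in m; the calibration is good to about 2 mm. A picture is of the moment at which its call begins: read the wrist's pose just before it.
- env.sign_off(): hands the job in; it is judged then, once.
The state is a dict: "time_s": time; "qpos": joint angles; "joint_velocities": joint speeds; "effort": joint torques, N m; "tool_pos": TCP position; "tool_rot": TCP orientation; "force": force on the tool from outside, world axes, zero at the start; "wrist_torque": the same for the moment, N m; "grip_width": finger opening in m; "grasp_force": force on a finger pad.
Only numpy, scipy, OpenCV 4.12 (cv2) and the standard library are available. Lean on these libraries where they do the work, as an engineer would, in place of code of your own. Each camera call takes 0.05 s, during which the arm holds its last target. There are 200 camera calls.

## Working session

There is one attempt and no reset: what is moved stays moved. The work goes in short steps, Python scripts to look and compute and a tool call to move; the robot and the scene stay as the last step left them, time stands still between calls to the robot, and variables do not carry over. Pictures are saved under pics/ and viewed, at most 10 in all, crops included, and the job is handed in when it is done.

Besides the shell and the picture viewer there is one more tool, called after "Emit:" as name([rows], argument=value, ...), one row to a line, values as JSON. servo_tool: Moves the arm, as the interface text tells. Shifts and turns lie within -1 to 1; 1 stands for 300 mm of shift or pi rad of turn. Its arguments: {"type":"object","properties":{"series":{"type":"array"},"grip_force":{"type":"number"}},"required":["series"]}

```bash
mkdir -p pics; cat > h.py <<'E'
import numpy as np, cv2
from cell import get_obs, eyes, env
from scipy.spatial.transform import Rotation as R
def cloud(c,o=None):
    v,u=np.mgrid[0:420,0:560]; d=c["depth"]
    P=np.stack([(u-c["cx"])/c["fx"]*d,(v-c["cy"])/c["fy"]*d,d],-1)
    if "mount" in c:
        M=np.array(c["mount"]); P=P@M[:3,:3].T+M[:3,3]
        return P@R.from_euler("xyz",o["tool_rot"],degrees=True).as_matrix().T+np.array(o["tool_pos"])
    return P@np.array(c["rotation"]).T+np.array(c["origin"])
E
python3 - <<'E'
from h import *
o=get_obs(); print(o)
for n in("top","side"):
    c=eyes.read_camera(n); cv2.imwrite(f"pics/{n}0.png",c["frame"][:,:,::-1]); np.savez(f"{n}0.npz",**c)
    print(n,c["origin"],c["rotation"],c["fx"],c["cx"])
E
```

```text
{'time_s': 0.0, 'qpos': array([64.40671831, 18.4390401 , -4.01664467, 83.17424362,  1.29334691,
       78.54135826, -3.2597421 ]), 'joint_velocities': array([-0.0278751 ,  0.09592146, -0.09687353,  0.04123492,  0.01423927,
       -0.07642651,  0.03612229]), 'effort': array([-6.54580867e-05, -4.91294789e+01, -4.04130695e-01, -3.12522089e+01,
       -6.39413833e-02,  4.38973715e-02,  1.72577943e-04]), 'tool_pos': array([ 0.28875269, -0.5817236 ,  0.22146765]), 'tool_rot': array([-1.79890514e+02,  3.79214692e-03,  2.64040047e+01]), 'force': array([-0.46835888,  0.75995415,  0.29907033]), 'wrist_torque': array([-0.04086138, -0.01591276,  0.04153063]), 'grasp_force': 0.0, 'grip_width': 0.08675118272972136}
top [ 0.42414605 -0.01289818  1.09260549] [-175.18450546    0.45211262  -90.93496833] 467.695337381799 281.9483153473165
side [0.15962445 0.84926917 0.82404214] [-129.29468749   -0.56757965 -159.07101517] 477.49593505073386 283.0974427525516
```

```bash
sed -i 's/return P@np.array(c\["rotation"\]).T/return P@R.from_euler("xyz",np.ravel(c["rotation"]),degrees=True).as_matrix().T/' h.py
```

```text
(no output)
```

View pics/top0.png

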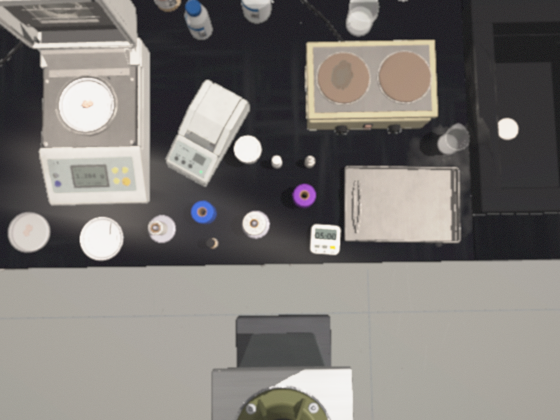

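View pics/side0.png

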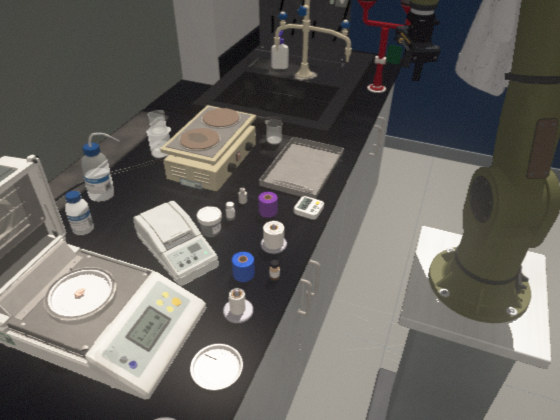

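Top view: the full white roll is at (256,224) and the thin roll on its foot at (161,229). Possible confusions are the blue roll (203,212), the purple roll (304,195) and the white tub (248,150). The tray is at (403,205), with the tweezers at its left (+y) end near (357,205). The side view agrees: full roll at (273,235), thin roll at (237,302). I choose the white roll at (256,224) and will check it in a crop.

```bash
python3 - <<'E'
from h import *
ims=[]
for n,(u,v) in (("top",(225,215)),("side",(255,265))):
    f=cv2.imread(f"pics/{n}0.png"); ims.append(cv2.resize(f[v-50:v+50,u-65:u+65],None,fx=3,fy=3,interpolation=3))
cv2.imwrite("pics/crop.png",np.hstack(ims))
for n,bx in (("top",[("full",235,205,278,245),("thin",142,210,180,245)]),("side",[("full",255,215,292,255),("thin",220,280,258,325)])):
    c=dict(np.load(f"{n}0.npz")); P=cloud(c)
    for k,a,b,e,f in bx:
        q=P[b:f,a:e].reshape(-1,3); 
        for lo,hi in ((.003,.013),(.02,.048),(.052,.0625),(.064,.08)):
            s=q[(q[:,2]>lo)&(q[:,2]<hi)]
            if len(s): print(n,k,lo,len(s),s.min(0).round(4),s.max(0).round(4),np.median(s,0).round(4))
c=dict(np.load("top0.npz"));P=cloud(c)
q=P[155:255,335:470].reshape(-1,3); s=q[(q[:,2]>.012)&(q[:,2]<.025)].astype(np.float32)
s=s[(s[:,1]<-.12)]
print("tray rim",cv2.minAreaRect(s[:,:2]), np.median(P[190:220,390:420].reshape(-1,3),0))
print("bench",P[250:258,230:245].reshape(-1,3)[:,2].mean(), "timer",P[225:255,308:342].reshape(-1,3)[:,2].max())
for (u,v) in ((203,212),(212,243),(304,195),(325,240),(248,150),(277,161),(310,161)): print((u,v),P[v,u].round(3))
E
```

```text
top full 0.003 387 [0.4345 0.0058 0.003 ] [0.5269 0.1045 0.0124] [0.4764 0.0485 0.0053]
top full 0.02 30 [0.4573 0.0331 0.0206] [0.4908 0.0667 0.047 ] [0.4779 0.0542 0.0362]
top full 0.052 332 [0.4588 0.034  0.0536] [0.5057 0.0809 0.0624] [0.4814 0.0581 0.0591]
top full 0.064 14 [0.4697 0.0402 0.0641] [0.4959 0.0601 0.0729] [0.4815 0.0576 0.0694]
top thin 0.003 485 [0.4384 0.2345 0.003 ] [0.519  0.322  0.0128] [0.4733 0.2683 0.0078]
top thin 0.02 54 [0.4608 0.2608 0.0202] [0.4904 0.2854 0.0477] [0.4735 0.2639 0.0348]
top thin 0.052 133 [0.4604 0.2608 0.0522] [0.4917 0.2923 0.0623] [0.4759 0.2756 0.0594]
top thin 0.064 15 [0.473  0.2632 0.0644] [0.48   0.28   0.0728] [0.4753 0.2755 0.07  ]
side full 0.003 243 [ 0.4297 -0.059   0.003 ] [0.5604 0.095  0.0128] [0.4795 0.0636 0.0066]
side full 0.02 168 [0.4545 0.0541 0.0201] [0.4997 0.0826 0.0477] [0.4717 0.0748 0.0344]
side full 0.052 239 [0.4541 0.0301 0.0521] [0.5037 0.0811 0.0622] [0.4772 0.0597 0.0582]
side full 0.064 12 [0.4757 0.0501 0.0643] [0.483  0.0594 0.071 ] [0.4782 0.0564 0.0669]
side thin 0.003 411 [0.4372 0.1884 0.003 ] [0.5385 0.3154 0.0128] [0.4664 0.2833 0.0078]
side thin 0.02 139 [0.4586 0.2644 0.02  ] [0.4878 0.2901 0.0478] [0.4683 0.2862 0.0339]
side thin 0.052 144 [0.458  0.257  0.0522] [0.4896 0.2897 0.0624] [0.4723 0.2776 0.0578]
side thin 0.064 15 [0.4701 0.2705 0.0642] [0.4779 0.2775 0.0713] [0.473  0.275  0.0678]Traceback (most recent call last):
  File "<stdin>", line 16, in <module>
cv2.error: OpenCV(4.12.0) /io/opencv/modules/imgproc/src/convhull.cpp:143: error: (-215:Assertion failed) total >= 0 && (depth == CV_32F || depth == CV_32S) in function 'convexHull'
```

View pics/crop.png

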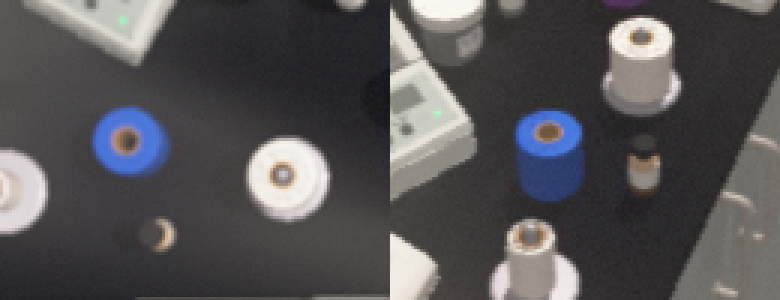

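The crop confirms it: a thick white roll with the rod tip showing in its hole, on a foot. The blue roll has no spindle, and the white roll at lower left is thin. There is a small dark vial between the blue and full rolls. Next I measure the tray.

```bash
python3 - <<'E'
from h import *
c=dict(np.load("top0.npz"));P=cloud(c)
q=P[155:255,335:470].reshape(-1,3); s=q[(q[:,2]>.012)&(q[:,2]<.022)&(q[:,1]<-.13)&(q[:,1]>-.46)].astype(np.float32)
print(len(s),"tray rim bbox",s.min(0),s.max(0)); print(cv2.minAreaRect(s[:,:2].copy()) if len(s)>4 else 0, np.median(P[190:220,390:420].reshape(-1,3),0))
# tray outline by brightness -> rays onto z=.018
m=(c["frame"].min(2)>70).astype(np.uint8); m[:, :335]=0; m[:,470:]=0; m[:155]=0;m[255:]=0
m=cv2.morphologyEx(m,cv2.MORPH_OPEN,np.ones((5,5)))
ct=max(cv2.findContours(m,0,2)[0],key=cv2.contourArea); r=cv2.minAreaRect(ct); b=cv2.boxPoints(r); print(r)
Rm=R.from_euler("xyz",np.ravel(c["rotation"]),degrees=True).as_matrix(); O=np.array(c["origin"])
for z in (.002,.018):
    d=np.c_[(b[:,0]-c["cx"])/c["fx"],(b[:,1]-c["cy"])/c["fy"],np.ones(4)]@Rm.T; p=O+d*((z-O[2])/d[:,2])[:,None]; print(p.round(4),p.mean(0).round(4))
for (u,v) in ((203,212),(212,243),(304,195),(325,240),(248,150),(277,161),(310,161),(357,205)): print((u,v),P[v,u].round(3))
E
```

```text
568 tray rim bbox [ 0.41376132 -0.41401428  0.01207441] [ 0.61205286 -0.13002315  0.02198121]
((0.5107707381248474, -0.27201324701309204), (0.2807613015174866, 0.19905932247638702), 88.97529602050781) [ 0.52104477 -0.29213567  0.00244125]
((406.0, 199.0), (88.0, 124.0), 90.0)
[[ 0.6413 -0.1543  0.002 ]
 [ 0.6361 -0.4461  0.002 ]
 [ 0.4295 -0.4358  0.002 ]
 [ 0.4342 -0.1487  0.002 ]] [ 0.5353 -0.2962  0.002 ]
[[ 0.6381 -0.1523  0.018 ]
 [ 0.633  -0.4397  0.018 ]
 [ 0.4294 -0.4296  0.018 ]
 [ 0.434  -0.1467  0.018 ]] [ 0.5336 -0.2921  0.018 ]
(203, 212) [0.512 0.179 0.003]
(212, 243) [0.439 0.151 0.048]
(304, 195) [ 0.548 -0.058  0.003]
(325, 240) [ 0.441 -0.103  0.024]
(248, 150) [0.645 0.068 0.062]
(277, 161) [0.621 0.003 0.048]
(310, 161) [ 0.62  -0.071  0.046]
(357, 205) [ 0.522 -0.181  0.003]
```

```bash
python3 - <<'E'
from h import *
c=dict(np.load("side0.npz"));P=cloud(c)
for (u,v) in ((378,88),(382,60),(380,20),(305,75),(205,145),(190,240)): print((u,v),P[v,u].round(3))
d=P[(P[...,2]>.12)&(P[...,2]<.6)&(P[...,1]<.2)&(P[...,1]>-.6)&(P[...,0]>.2)&(P[...,0]<.62)]; print(len(d), d.min(0) if len(d) else 0, d.max(0) if len(d) else 0)
E
```

```text
(378, 88) [ 0.423 -0.889  0.014]
(382, 60) [ 0.425 -0.899  0.122]
(380, 20) [ 0.607 -1.82  -0.03 ]
(305, 75) [ 0.695 -0.806  0.055]
(205, 145) [ 0.749 -0.115  0.129]
(190, 240) [0.647 0.163 0.054]
1893 [ 0.2115034  -0.59919893  0.22099833] [ 0.32857039 -0.47741119  0.44508418]
```

Emit:
servo_tool([
  [[0.76,-0.81,0,0,0,0,1],[0.76,-0.81,0,0,0,0,1],[0.76,-0.81,0,0,0,0,1],[0.76,-0.81,0,0,0,0,1],[0.76,-0.81,0,0,0,0,1],[0.76,-0.81,0,0,0,0,1],[0.76,-0.81,0,0,0,0,1],[0.76,-0.81,0,0,0,0,1],[0.76,-0.81,0,0,0,0,1],[0.76,-0.81,0,0,0,0,1]],
])

```text
time_s: 0.93
tool_pos: [0.386, -0.2608, 0.2226]
tool_rot: [180.0, 0.0, 26.7]
force: [-0.2, -0.5, -0.3]
grip_width: 0.0872
grasp_force: 0.0
```

Emit:
servo_tool([
  [[0.755,-0.81,0.1,0,0,0,1],[0.755,-0.81,0.1,0,0,0,1],[0.755,-0.81,0.1,0,0,0,1],[0.755,-0.81,0.1,0,0,0,1],[0.755,-0.81,0.1,0,0,0,1],[0.755,-0.81,0.1,0,0,0,1],[0.755,-0.81,0.1,0,0,0,1],[0.755,-0.81,0.1,0,0,0,1],[0.755,-0.81,0.1,0,0,0,1],[0.755,-0.81,0.1,0,0,0,1],[0.755,-0.81,0.1,0,0,0,1]],
])

```text
time_s: 1.85
tool_pos: [0.4801, 0.0534, 0.1921]
tool_rot: [-180.0, 0.1, 26.3]
force: [-1.0, 0.1, 0.1]
grip_width: 0.0868
grasp_force: 0.0
```

```bash
python3 - <<'E'
from h import *
o=get_obs(); c=eyes.read_camera("wrist"); cv2.imwrite("pics/w1.png",c["frame"][:,:,::-1]); P=cloud(c,o)
print(o["tool_pos"],o["tool_rot"],o["qpos"].round(1))
near=np.hypot(P[...,0]-.48,P[...,1]-.0575)<.06
for lo,hi in ((.004,.012),(.052,.063),(.065,.08)):
    s=P[near&(P[...,2]>lo)&(P[...,2]<hi)][:,:].astype(np.float32)
    if len(s)>5: print(lo,len(s),cv2.minEnclosingCircle(s[:,:2].copy()),np.median(s,0).round(4),s[:,:2].min(0),s[:,:2].max(0))
E
```

```text
[0.48008575 0.05336683 0.19206918] [-1.79997029e+02  6.82586992e-02  2.63029431e+01] [ 31.    0.7 -40.3 107.2   0.5  72.3 -73.2]
0.004 753 ((0.4823528230190277, 0.05482441931962967), 0.03196651116013527) [0.501  0.0657 0.0072] [0.46006036 0.02321181] [0.5139894  0.08664002]
0.052 2399 ((0.4814552366733551, 0.05522482842206955), 0.02572493441402912) [0.4833 0.0556 0.0577] [0.45715186 0.02998638] [0.5068244  0.07953414]
0.065 85 ((0.48236149549484253, 0.05480034276843071), 0.004295144230127335) [0.4826 0.0551 0.0677] [0.47813898 0.05084293] [0.48632452 0.05887973]
```

View pics/w1.png

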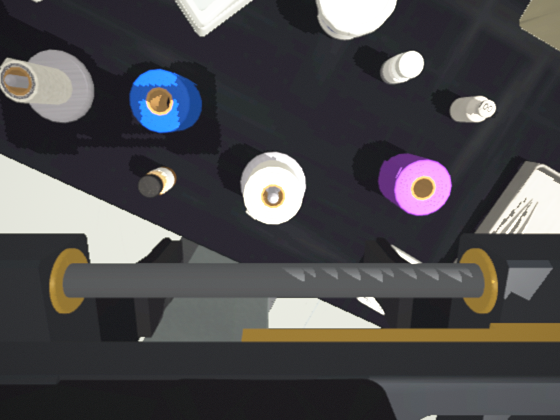

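The wrist view shows the full white roll at (273,188), with the rod in its hole and a clear gap all round it; the purple roll is at (415,187) and the blue one at (165,100). Descending now, then gripping.

Emit:
servo_tool([
  [[0.007,-0.004,0.1,0,0,0,1],[0.007,-0.004,0.2,0,0,0,1],[0.007,-0.004,0.3,0,0,0,1],[0.007,-0.004,0.38,0,0,0,1],[0.007,-0.004,0.45,0,0,0,1],[0.007,-0.004,0.5,0,0,0,1],[0.007,-0.004,0.54,0,0,0,1],[0.007,-0.004,0.565,0,0,0,1],[0.007,-0.004,0.565,0,0,0,1],[0.007,-0.004,0.565,0,0,0,1]],
], grip_force=10)

```text
time_s: 2.73
tool_pos: [0.4817, 0.0565, 0.0233]
tool_rot: [180.0, -0.0, 26.3]
force: [-0.2, 0.8, 0.1]
grip_width: 0.0872
grasp_force: 0.0
```

Emit:
servo_tool([
  [[0,0,0,0,0,0,0.75],[0,0,0,0,0,0,0.65],[0,0,0,0,0,0,0.6],[0,0,0,0,0,0,0.55],[0,0,0,0,0,0,0.5],[0,0,0,0,0,0,0.4],[0,0,0,0,0,0,0.4],[0,0,0,0,0,0,0.4],[0,0,0,0,0,0,0.4],[0,0,0,0,0,0,0.4]],
])

```text
time_s: 3.57
tool_pos: [0.4815, 0.057, 0.0232]
tool_rot: [180.0, -0.0, 26.4]
force: [0.5, -0.7, 1.8]
grip_width: 0.0497
grasp_force: 10.0
```

Emit:
servo_tool([
  [[0,0,-0.015,0,0,0,0.4],[0,0,-0.04,0,0,0,0.4],[0,0,-0.08,0,0,0,0.4],[0,0,-0.13,0,0,0,0.4],[0,0,-0.18,0,0,0,0.4],[0,0,-0.23,0,0,0,0.4],[0,0,-0.28,0,0,0,0.4],[0,0,-0.33,0,0,0,0.4],[0,0,-0.37,0,0,0,0.4],[0,0,-0.39,0,0,0,0.4],[0,0,-0.4,0,0,0,0.4],[0,0,-0.4,0,0,0,0.4]],
])

```text
time_s: 4.57
tool_pos: [0.4816, 0.0572, 0.1436]
tool_rot: [180.0, -0.0, 26.4]
force: [-0.3, 1.2, -1.8]
grip_width: 0.0493
grasp_force: 10.0
```

```bash
python3 - <<'E'
from h import *
o=get_obs(); print(o["tool_pos"],o["tool_rot"],o["grip_width"],o["grasp_force"],o["force"])
c=eyes.read_camera("side"); cv2.imwrite("pics/s1.png",cv2.resize(c["frame"][110:330,180:420,::-1],None,fx=2.5,fy=2.5))
P=cloud(c); s=P[(np.hypot(P[...,0]-.48,P[...,1]-.057)<.04)&(P[...,2]>.02)&(P[...,2]<.2)&(c["frame"].min(2)>110)]; print(np.percentile(s[:,2],[0,2,10,50,90]).round(4))
d=np.array([.521,-.284,0])-o["tool_pos"]; print((R.from_euler("xyz",o["tool_rot"],degrees=True).inv().apply(d*[1,1,0])/.3).round(3))
E
```

```text
[0.48158632 0.05717884 0.14360658] [ 1.79959662e+02 -4.11620002e-02  2.63971648e+01] 0.04930730980657356 9.999884387871134 [-0.33160278  1.21425526 -1.81400296]
[0.0213 0.0234 0.033  0.1372 0.1525]
[-0.388  1.077  0.   ]
```

View pics/s1.png

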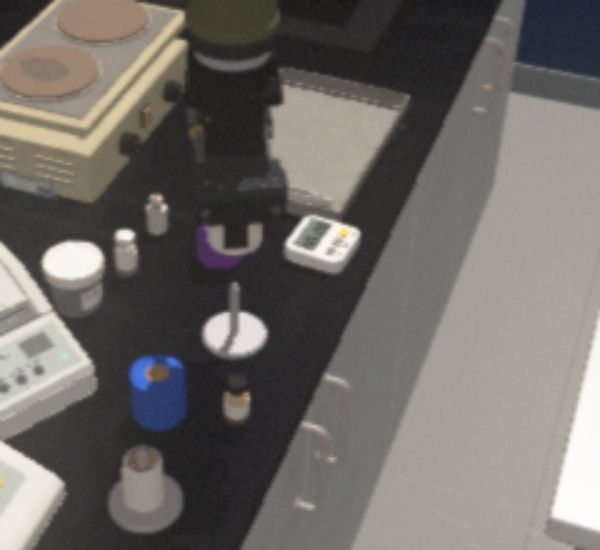

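The side crop shows the bare spindle at (235,330), the roll held between the fingers at (235,240), and the thin roll untouched at (145,485). Moving over the tray.

Emit:
servo_tool([
  [[-0.01,0.03,0,0,0,0,0.4],[-0.04,0.11,0,0,0,0,0.4],[-0.075,0.21,0,0,0,0,0.4],[-0.11,0.31,0,0,0,0,0.4],[-0.15,0.41,0,0,0,0,0.4],[-0.185,0.51,0,0,0,0,0.4],[-0.22,0.61,0,0,0,0,0.4],[-0.255,0.71,0,0,0,0,0.4],[-0.28,0.78,0,0,0,0,0.4],[-0.3,0.83,0,0,0,0,0.4],[-0.3,0.83,0,0,0,0,0.4],[-0.3,0.83,0,0,0,0,0.4]],
])

```text
time_s: 5.62
tool_pos: [0.5108, -0.206, 0.1421]
tool_rot: [-179.9, 0.0, 26.3]
force: [-0.2, 0.3, 0.2]
grip_width: 0.0493
grasp_force: 10.0
```

Emit:
servo_tool([
  [[-0.02,0.06,0,0,0,0,0.4],[-0.05,0.14,0,0,0,0,0.4],[-0.075,0.21,0,0,0,0,0.4],[-0.088,0.247,0,0,0,0,0.4],[-0.088,0.247,0,0,0,0,0.4],[-0.088,0.247,0,0,0,0,0.4]],
])

```text
time_s: 6.12
tool_pos: [0.5209, -0.2821, 0.1427]
tool_rot: [-179.9, -0.0, 26.5]
force: [0.8, 0.6, -0.9]
grip_width: 0.0493
grasp_force: 10.0
```

```bash
python3 - <<'E'
from h import *
o=get_obs(); print(o["tool_pos"],o["tool_rot"],o["grip_width"],o["grasp_force"],o["force"])
c=eyes.read_camera("wrist"); cv2.imwrite("pics/w2.png",c["frame"][:,:,::-1])
P=cloud(c,o); s=P[(np.hypot(P[...,0]-o["tool_pos"][0],P[...,1]-o["tool_pos"][1])<.04)&(P[...,2]>.1)&(c["frame"].min(2)>110)]
print(len(s), np.percentile(s[:,2],[1,50,99]) if len(s) else 0)
m=(P[...,2]>.011)&(P[...,2]<.024)&(P[...,0]>.42)&(P[...,0]<.63)&(P[...,1]<-.13)&(P[...,1]>-.44); q=P[m]; print(len(q), q.min(0),q.max(0))
c=eyes.read_camera("top");cv2.imwrite("pics/t2.png",c["frame"][:,:,::-1])
E
```

```text
[ 0.52089436 -0.28208344  0.14274192] [-1.79894996e+02 -2.04452599e-02  2.64644236e+01] 0.04927254411259495 10.000131446213345 [ 0.7800703   0.63073912 -0.93387936]
7638 [0.13114384 0.17676033 0.23766492]
5177 [ 0.42003199 -0.41783226  0.01100668] [ 0.61368067 -0.13000842  0.02241474]
```

View pics/w2.png

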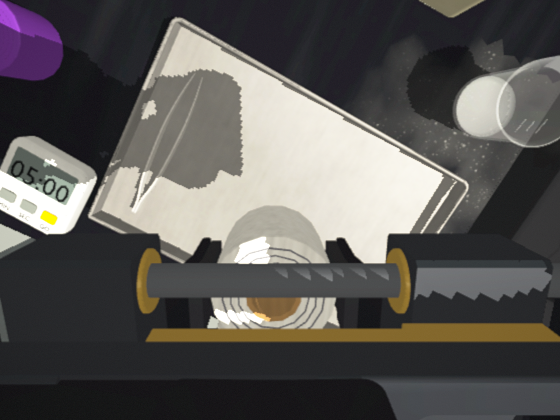

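The wrist view shows the held roll (275,260) upright above the tray, with the tweezers well away at (170,140). Lowering.

Emit:
servo_tool([
  [[0,0,0.03,0,0,0,0.4],[0,0,0.08,0,0,0,0.4],[0,0,0.13,0,0,0,0.4],[0,0,0.18,0,0,0,0.4],[0,0,0.23,0,0,0,0.4],[0,0,0.28,0,0,0,0.4],[0,0,0.32,0,0,0,0.4],[0,0,0.355,0,0,0,0.4],[0,0,0.38,0,0,0,0.4],[0,0,0.395,0,0,0,0.4],[0,0,0.4,0,0,0,0.4],[0,0,0.4,0,0,0,0.4]],
])

```text
time_s: 7.22
tool_pos: [0.5209, -0.284, 0.023]
tool_rot: [180.0, -0.0, 26.4]
force: [-0.0, -0.4, -1.2]
grip_width: 0.0494
grasp_force: 10.0
```

Emit:
servo_tool([
  [[0,0,0.003,0,0,0,0.4],[0,0,0.006,0,0,0,0.4],[0,0,0.009,0,0,0,0.4],[0,0,0.012,0,0,0,0.4],[0,0,0.014,0,0,0,0.4],[0,0,0.014,0,0,0,0.4],[0,0,0.014,0,0,0,0.4]],
])

```text
time_s: 7.8
tool_pos: [0.5207, -0.284, 0.0189]
tool_rot: [180.0, 0.0, 26.4]
force: [0.3, 0.3, -1.4]
grip_width: 0.0493
grasp_force: 10.0
```

Still hanging (force about -1 N). Creeping down further.

Emit:
servo_tool([
  [[0,0,0.002,0,0,0,0.4],[0,0,0.004,0,0,0,0.4],[0,0,0.005,0,0,0,0.4],[0,0,0.005,0,0,0,0.4],[0,0,0.005,0,0,0,0.4]],
])

```text
time_s: 8.22
tool_pos: [0.5208, -0.284, 0.0174]
tool_rot: [180.0, 0.0, 26.4]
force: [-0.2, -0.2, -0.8]
grip_width: 0.0495
grasp_force: 10.0
```

```bash
python3 - <<'E'
from h import *
f=[]
for i in range(6):
    eyes.read_camera("side"); f.append(get_obs()["force"])
print(np.mean(f,0),get_obs()["tool_pos"])
E
```

```text
[-0.04347588 -0.11078207 -1.40563295] [ 0.52077081 -0.2839772   0.01735334]
```

Emit:
servo_tool([
  [[0,0,0.001,0,0,0,0.4],[0,0,0.002,0,0,0,0.4],[0,0,0.003,0,0,0,0.4],[0,0,0.003,0,0,0,0.4]],
])

```text
time_s: 8.85
tool_pos: [0.5208, -0.284, 0.0172]
tool_rot: [180.0, 0.0, 26.4]
force: [-2.6, 1.4, 5.0]
grip_width: 0.0496
grasp_force: 10.0
```

```bash
python3 - <<'E'
from h import *
f=[]
for i in range(6):
    eyes.read_camera("side"); f.append(get_obs()["force"])
print(np.mean(f,0),get_obs()["tool_pos"])
E
```

```text
[-2.58673979  1.03708346  5.40503749] [ 0.52077815 -0.28399969  0.01723561]
```

Contact at about 5 N: the roll is standing on the floor. Opening slowly, then retreating straight up.

Emit:
servo_tool([
  [[0,0,-0.002,0,0,0,0.57],[0,0,-0.002,0,0,0,0.6],[0,0,-0.002,0,0,0,0.65],[0,0,-0.002,0,0,0,0.7],[0,0,-0.002,0,0,0,0.8],[0,0,-0.002,0,0,0,0.9],[0,0,-0.002,0,0,0,1],[0,0,-0.002,0,0,0,1],[0,0,-0.002,0,0,0,1]],
])

```text
time_s: 9.9
tool_pos: [0.5208, -0.284, 0.017]
tool_rot: [180.0, 0.0, 26.4]
force: [-0.2, 0.8, 0.0]
grip_width: 0.0839
grasp_force: 0.0
```

Emit:
servo_tool([
  [[0,0,-0.03,0,0,0,1],[0,0,-0.08,0,0,0,1],[0,0,-0.14,0,0,0,1],[0,0,-0.2,0,0,0,1],[0,0,-0.28,0,0,0,1],[0,0,-0.36,0,0,0,1],[0,0,-0.44,0,0,0,1],[0,0,-0.52,0,0,0,1],[0,0,-0.6,0,0,0,1],[0,0,-0.6,0,0,0,1],[0,0,-0.6,0,0,0,1]],
])

```text
time_s: 10.82
tool_pos: [0.5218, -0.2843, 0.1995]
tool_rot: [179.8, -0.1, 26.4]
force: [0.7, 0.1, -1.0]
grip_width: 0.0871
grasp_force: 0.0
```

```bash
python3 - <<'E'
from h import *
o=get_obs(); print(o["tool_pos"],o["grip_width"],o["force"])
c=eyes.read_camera("wrist"); P=cloud(c,o)
near=np.hypot(P[...,0]-.521,P[...,1]+.284)<.05; s=P[near&(P[...,2]>.044)&(P[...,2]<.06)].astype(np.float32); print(len(s),cv2.minEnclosingCircle(s[:,:2].copy()),np.median(s,0))
s2=eyes.read_camera("side")["frame"]
cv2.imwrite("pics/end.png",np.hstack([cv2.resize(c["frame"],(400,300)),cv2.resize(s2,(400,300))])[:,:,::-1])
E
```

```text
[ 0.52179622 -0.28433103  0.1994637 ] 0.08707485115731535 [ 0.6884146   0.06914391 -0.99380296]
2198 ((0.5197094678878784, -0.284020334482193), 0.025718389078974724) [ 0.5211943  -0.2837456   0.05172652]
```

View pics/end.png

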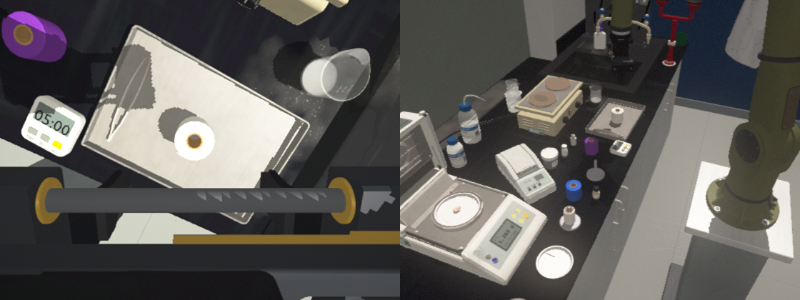

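The roll stands upright mid-tray (wrist view 195,140; top at z = 0.052), the tweezers are clear of it, and the thin roll is still on its spindle (side view 570,215). The robot is clear, so I'm handing in.

```bash
python3 -c "
from h import *
print(env.sign_off())"
```

```text
the job is handed in; nothing more can be done
None
```

The full roll is off its spindle and standing upright in the clear middle of the tray, the thin roll is still on its spindle, and the job was handed in at about 11 s with the gripper clear.

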